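# Close up a drained air manifold and turn its air on

## Robot

A 6-joint arm with a two-finger parallel gripper is mounted at the origin on the work surface. World frame = base frame: x ahead of the robot, y to its left, z up, the work surface at z = 0. Lengths are in m, angles in rad, forces in N, time in s.
With the tool pointing down it reaches from about 0.25 to 0.775 m from the base axis. Payload 4 kg.
Tool frame: the origin (TCP) lies midway between the tips of the shut fingers; the grasp point (between the pads) lies 19 mm behind it; z points along the fingers, x is the direction in which the jaws open and shut, and the axes are right-handed (so a half turn about z gives the same grasp; the last joint's range is limited). The gripper opens to 94 mm and grips with 3 to 60 N. Pads are 16 mm wide; open, the fingers measure 119 mm over their backs; the gripper's body (75 mm by 177 mm) begins 78 mm behind the grasp point.
Start: joints at [-1.219, 0.087, 1.371, -0, 1.684, -0.103], TCP at [0.242, -0.494, 0.206] pointing down, gripper open.
Joint ranges: [-3.1, 3.1], [-0.76, 2.03], [0.27, 2.55], [-1.08, 4.22], [0.17, 2.65], [-2.57, 2.57]. Speed limits (rad/s): [2.79, 2.79, 3.14, 3.14, 3.14, 3.14].

## Interface

Orientations are given as [roll, pitch, yaw] about the fixed x, y, z axes, in that order (R = Rz(yaw) Ry(pitch) Rx(roll)).
In Python, from bench import * gives the robot as it stands.
- The arm moves only by the tool send_rows, never from a script. Its argument "rows" is one flat list of numbers, 7 for each row, row after row: the shift along the world's x, y, z in mm, then the turn, a rotation vector about the world's x, y, z in degrees, then the opening, from 0 (shut) to 1 (fully open). A call has exactly 8 rows; each row shifts and turns the commanded pose from where the row before left it; what a row does not reach is not made up. A row lasts 1/8 s, in which the tool goes at most 62.5 mm and 10.7 degrees, less where a joint would pass 70% of its speed; a pose out of reach is approached as far as the arm can. A call is refused whole if a number of a shift passes 62.5 or a number of a turn 10.7, either way. A call with a gripper value outside its range is refused whole. The fingers move at their own pace and stop on an object; the grip force is fixed at half the most. Time passes only in rows, so rows that do not move let the fingers close, or fill a call up. It gives the time, the measured TCP pose, the force and the opening at its end, in the units of the state.
- get_obs(): the state, without advancing time (a new reading comes with each control period).
- snapshot(name): name is "side" or "top" or "wrist"; returns a dict with "color" (420x560x3 uint8, red, green, blue), "intrinsics" (3x3 intrinsics, pixels), "rvec" (rotation vector, rad) and "tvec" (3), from world to camera coordinates, as OpenCV has them; the wrist camera has in their place "T_tool_cam" (4x4, takes a point from camera to tool coordinates, whose origin is the TCP and whose axes are the tool frame's). Camera axes: x right, y down, z forward; pixel columns grow to the right and rows downward; lengths in m; the calibration is good to about 2 mm. The wrist camera is an equidistant fisheye: a pixel r from the principal point sees the ray r / f radians off the axis. A picture is of the moment at which its call begins: read the wrist's pose just before it. There is no depth.
- close_job(): hands the job in, once; it reports no verdict.
The state is a dict: "time": time; "joint_positions": joint angles; "qvel": joint speeds; "joint_torque": joint torques, N m; "tool_pos": TCP position; "ee_rot": TCP orientation; "wrist_force": force on the tool from outside, world axes, zero at the start; "wrist_torque": the same for the moment, N m; "width": finger opening in m.
Only numpy, scipy, OpenCV 4.12 (cv2) and the standard library are available. Lean on these libraries where they do the work, as an engineer would, in place of code of your own. Each camera call takes 0.05 s, during which the arm holds its last target.

## Task

The shop's air manifold has been drained; close it up again. First turn the square-headed taper plug on its sloping shoulder clockwise until it is properly snug (well past where it starts to bite, but not forced on and on), then set the smaller of the two steel covers into the round pocket in the manifold's deck, flange down and lying flat, and only then throw the supply lever all the way over, away from the robot's side. Do not disturb the larger cover, the tape roll or the jar.

Things in the scene. Friction and masses are not known exactly. Their poses are not given: they have to be found in the camera images.
- manifold: Aluminium block on the bench; origin on its underside, z up, front to -x; x -80 to 80 mm. For y -170 to 30 mm a flat deck 60 mm high with pocket and (y = -125) lever. For y 30 to 150 mm a shoulder, flat and 95 mm high for x -80 to -7, then sloping down at 30 degrees to 45 mm at x = 80. The taper plug stands square on the slope at x 37, y 90, z 70 mm. The flat brass hex plug is no part of the job
- plug_head (a point): Centre of the outer end face of the steel taper plug. z: its axis, pointing out of the slope, so 30 degrees from vertical, leaning to the manifold's +x. x, y: square to the flats of its head, turning with it. Head 22 mm square, 32 mm long; below it a collar 34 mm across, 6 mm thick. Tightens clockwise seen from outside; does not sink visibly; stays as left, bar a small spring-back
- plug_turn (a joint): First part of the plug's free turning, rad: starts at -1.3 to -0.5, grows as it is turned clockwise, stops at 0. 0 is not snug: an unknown 0.1 to 0.7 rad more of free turning follows (all at 0.03 to 0.05 N m) before it bites, at 0.16 N m for 0.25 rad. Below 0 again: backed off
- plug_seat (a joint): How far, rad, the plug has been wedged in at the full 0.32 N m that follows the bite: 0 until then. It then resists steadily at 0.32 N m, also while held still; let go, its head springs back elastically by about 0.08 rad (plug_seat keeps its value). Snug is 0.1 to 0.7 (0.3 is good); over 0.7 it is overtightened
- cover: The smaller steel cover: flange disc 57 mm diameter and 10 mm thick with a round grip boss 26 mm diameter rising 34 mm above it (44 mm in all), 0.15 to 0.31 kg. Origin at the centre of the flange's underside, z towards the boss. It starts flange down on the bench, at one side of the manifold or the other
- blank: The larger steel cover, a bystander: same shape with a 74 mm flange, which does not fit the pocket. Origin and axes as for the cover
- pocket (a point): Centre of the floor of the round pocket in the deck: 62 mm diameter, 10 mm deep, floor 50 mm above the bench, axes as the manifold
- supply (a joint): Supply lever, rad: at 0 it leans to the manifold's -x (about 0 to 0.15 at the start), 1.0 is all the way over, leaning to +x; light to move and stays where it is left
- supply_tip (a point): Centre of the 26 mm steel ball at the free end of the supply lever, a stick that swings in the manifold's x-z plane about a pivot on the deck at x = 0, 82 mm above the bench; the ball is 60 mm from the pivot, about 135 mm above the bench at both ends of the swing and 142 mm in mid-swing. Its grey base is 70 by 50 mm, 25 mm high
- tape: Bystander: roll of amber tape lying flat, 90 mm diameter, 24 mm high; origin under its centre
- jar: Bystander: grey jar 56 mm diameter, 70 mm high; origin under its centre

How it is judged:
On the way, in this order (a step that is already met when the one before it is completed fails the run):
1. the taper plug is turned clockwise until snug (value of joint plug_seat above 0.1 rad and value of joint plug_turn above -0.25 rad), for 0.2 s.
2. the smaller cover lies flat in the pocket, flange down (horizontal distance between cover and pocket below 0.006 m and z of cover in the frame of pocket below 0.003 m and angle between cover's own z axis and vertical below 0.1 rad), for 0.2 s.
3. the supply lever is thrown over (value of joint supply above 0.85 rad), for 0.2 s.
At the end, for the whole second after the job is handed in: Plug snug (plug_seat 0.1 to 0.7 rad, not backed off by more than 0.25 rad), smaller cover at rest in the pocket, flange down and flat (within 6 mm of the centre, 3 mm of the floor, 0.1 rad of level), supply lever beyond 0.85 rad (all of step 1 and all of step 2 and value of joint plug_seat below 0.7 rad and z of cover in the frame of pocket above -0.003 m and linear speed of cover below 0.02 m/s and value of joint supply above 0.85 rad); the robot touches nothing.
It fails at once if the plug is overtightened (plug_seat over 0.7 rad) (value of joint plug_seat above 0.7 rad).
It fails at once if a bystander (larger cover, tape roll or jar) is moved by more than 40 mm (distance of any of blank, tape, jar from where it was at the start of the episode above 0.04 m).
It also fails if it takes over 72 s, if anything falls off the work surface, if the arm or the gripper's body presses on something with over 40 N, if the wrist force passes 120 N, or if a joint passes its speed limit or range.

## Working session

There is one attempt and no reset: what is moved stays moved. The work goes in short steps, Python scripts to look and compute and a tool call to move; the robot and the scene stay as the last step left them, time stands still between calls to the robot, and variables do not carry over. Pictures are saved under pics/ and viewed, and the job is handed in when it is done.

Besides the shell and the picture viewer there is one more tool, called after "Emit:" as name(argument=value, ...) on one line, values as JSON. send_rows: Moves the arm, as the interface text tells. Its arguments: {"type":"object","properties":{"rows":{"type":"array","items":{"type":"number"}}},"required":["rows"]}

```bash
ls; mkdir -p pics; python3 - <<'E'
from bench import *
import cv2,pickle
o=get_obs(); print(o)
for n in ["side","top","wrist"]:
    s=snapshot(n); cv2.imwrite(f"pics/{n}0.png",s["color"][:,:,::-1]); pickle.dump(s,open(f"pics/{n}0.pkl","wb"))
    print({k:v for k,v in s.items() if k!="color"})
E
```

```text
pics
{'time': 0.0, 'joint_positions': array([-1.21904865e+00,  8.79817284e-02,  1.37223807e+00, -7.16202552e-06,
        1.68358752e+00, -1.03103437e-01]), 'qvel': array([ 9.82458327e-04,  9.01273291e-05, -1.11884797e-03, -1.36248137e-03,
        7.23576087e-04,  8.40519067e-04]), 'joint_torque': array([ 2.62908788e-04, -3.40176344e+01, -3.02428079e+01,  7.18722981e-02,
        3.29795096e-02, -1.74282577e-04]), 'tool_pos': array([ 0.2414352 , -0.49357287,  0.20429778]), 'ee_rot': array([-3.14137180e+00,  2.20364136e-03, -1.11594577e+00]), 'wrist_force': array([0.29631787, 0.95934751, 0.23284884]), 'wrist_torque': array([ 0.0420516 , -0.00358669, -0.00605125]), 'width': 0.09402301404283113}
{'intrinsics': array([[461.37242358,   0.        , 278.88679691],
       [  0.        , 461.37242358, 210.02526501],
       [  0.        ,   0.        ,   1.        ]]), 'rvec': array([ 2.27949419, -0.62478998,  0.27613897]), 'tvec': array([-0.48652979,  0.27626358,  1.3181173 ])}
{'intrinsics': array([[512.80294436,   0.        , 278.54219205],
       [  0.        , 512.80294436, 214.16848159],
       [  0.        ,   0.        ,   1.        ]]), 'rvec': array([ 2.2063342 , -2.14735729,  0.12398163]), 'tvec': array([-0.03982857,  0.54119772,  1.31906066])}
{'intrinsics': array([[325.1922621 ,   0.        , 278.09473282],
       [  0.        , 325.1922621 , 203.15990645],
       [  0.        ,   0.        ,   1.        ]]), 'T_tool_cam': array([[ 9.99999864e-01, -5.21493974e-04,  2.81540026e-05,
        -6.91027904e-04],
       [ 5.00768354e-04,  9.72769848e-01,  2.31772675e-01,
        -6.77527602e-02],
       [-1.48255418e-04, -2.31772629e-01,  9.72769976e-01,
        -1.78285290e-01],
       [ 0.00000000e+00,  0.00000000e+00,  0.00000000e+00,
         1.00000000e+00]])}
```

View pics/side0.png

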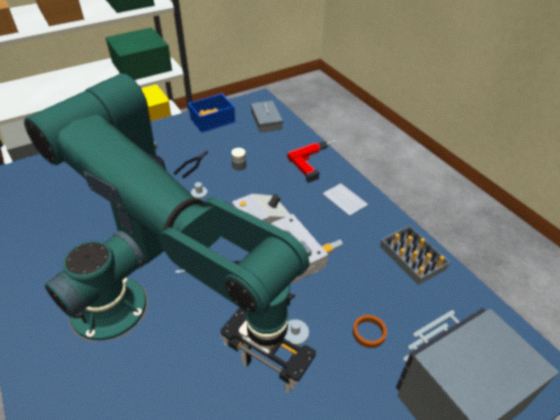

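View pics/top0.png

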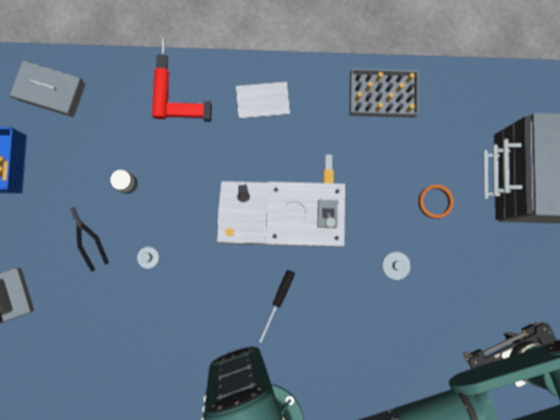

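View pics/wrist0.png

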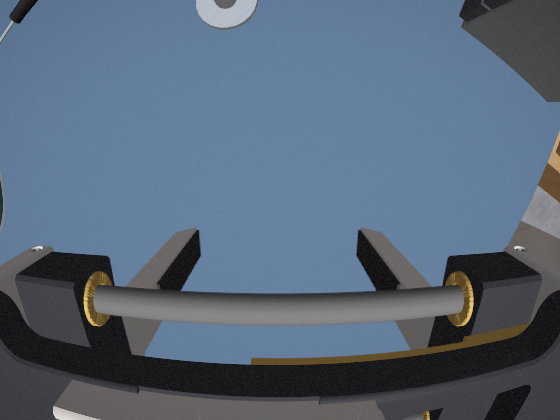

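The top view shows the manifold at cols 218-345, rows 181-246, with the plug (dark) at (243,192) and the lever at (328,214). The small cover is at (148,258) and the large one at (397,265). The jar is at (123,181) and the tape at (437,201). Next I'll enlarge it.

```bash
cat > h.py <<'E'
import numpy as np,cv2,pickle
from scipy.spatial.transform import Rotation as Ro
def Tcam(s):
    R=cv2.Rodrigues(np.array(s["rvec"]))[0]; return R,np.array(s["tvec"])
def ray(s,u,v,z):
    R,t=Tcam(s);K=s["intrinsics"]
    d=R.T@np.linalg.inv(K)@[u,v,1];c=-R.T@t
    return c+d*(z-c[2])/d[2]
def wcam(s,pos,rot):
    T=s["T_tool_cam"];Rt=Ro.from_euler('xyz',rot).as_matrix()
    return Rt@T[:3,:3],Rt@T[:3,3]+pos
def wray(s,pos,rot,u,v,z):
    R,c=wcam(s,pos,rot);K=s["intrinsics"]
    x=np.array([u-K[0,2],v-K[1,2]])/K[0,0];th=np.linalg.norm(x)
    d=np.r_[np.sin(th)*x/(th+1e-12),np.cos(th)];d=R@d
    return c+d*(z-c[2])/d[2]
def wproj(s,pos,rot,P):
    R,c=wcam(s,pos,rot);K=s["intrinsics"]
    p=(np.atleast_2d(P)-c)@R;th=np.arctan2(np.hypot(p[:,0],p[:,1]),p[:,2])
    r=np.hypot(p[:,0],p[:,1])+1e-12
    return np.c_[p[:,0]/r*th,p[:,1]/r*th]*K[0,0]+K[:2,2]
def proj(s,P):
    return cv2.projectPoints(np.atleast_2d(P).astype(float),np.array(s["rvec"]),np.array(s["tvec"]),s["intrinsics"],None)[0][:,0]
def crop(s,u0,v0,u1,v1,k,fn):
    cv2.imwrite(fn,cv2.resize(s["color"][v0:v1,u0:u1,::-1],None,fx=k,fy=k,interpolation=cv2.INTER_CUBIC))
E
python3 - <<'E'
from h import *
s=pickle.load(open("pics/top0.pkl","rb"))
crop(s,210,145,360,255,5,"pics/c1.png")
crop(s,130,240,165,275,10,"pics/c2.png")
for n,u,v,z in [("cover",148,258,.03),("blank",397,265,.03),("jar",123,181,.07),("tape",437,201,.024),("man frontleft",218,246,.095),("fr",345,246,.06)]:
    print(n,ray(s,u,v,z).round(4))
E
```

```text
cover [0.4184 0.3096 0.03  ]
blank [ 0.4174 -0.3369  0.03  ]
jar [0.6116 0.3735 0.07  ]
tape [ 0.5892 -0.4443  0.024 ]
man frontleft [0.4521 0.1233 0.095 ]
fr [ 0.462  -0.1963  0.06  ]
```

View pics/c1.png

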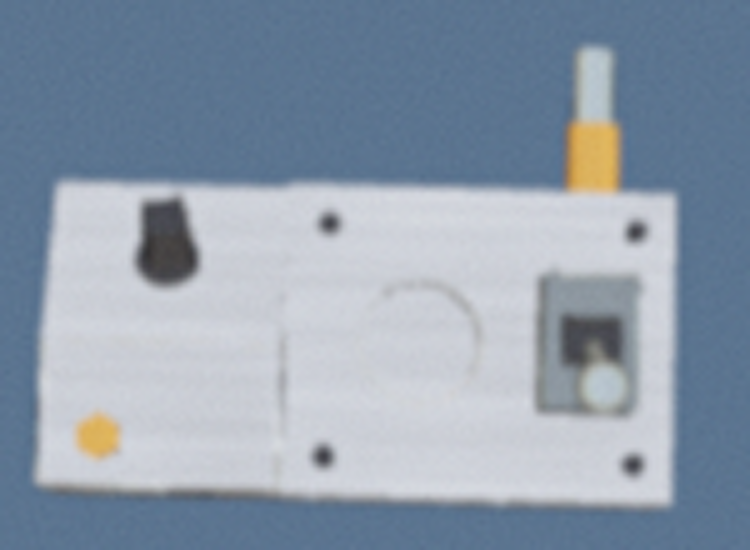

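View pics/c2.png

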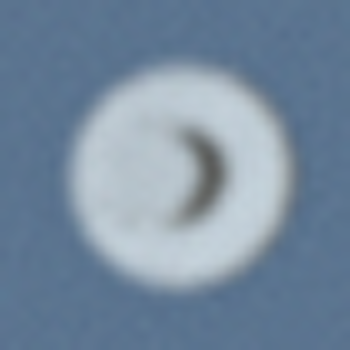

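```bash
python3 - <<'E'
from h import *
from scipy.optimize import least_squares
s=pickle.load(open("pics/top0.pkl","rb"))
M=np.array([[80,150,45],[80,-170,60],[-80,-170,60],[-80,150,95]])/1e3
U=(np.array([[57,182],[677,192],[672,505],[37,486]])+.5)/5+[210,145]-.5
def W(p,X): 
    c,sn=np.cos(p[2]),np.sin(p[2]); X=np.atleast_2d(X);return np.c_[c*X[:,0]-sn*X[:,1]+p[0],sn*X[:,0]+c*X[:,1]+p[1],X[:,2]]
r=least_squares(lambda p:(proj(s,W(p,M))-U).ravel(),[.54,-.03,0])
print(r.x,r.fun.round(2)); p=r.x
np.save("man.npy",p)
ax=np.array([.5,0,np.cos(np.pi/6)])
pts={"plugbase":[.037,.09,.070],"plughead":np.array([.037,.09,.07])+.038*ax,"pocket":[0,0,.06],"tip0":[-np.sqrt(.06**2-.053**2),-.125,.135]}
for k,v in pts.items(): print(k,W(p,v).round(4),((proj(s,W(p,v))-[210,145]+.5)*5-.5).round(0))
# cover flange ellipse from crop2 center (181,178)
uv=(np.array([181,178])+.5)/10+[130,240]-.5
print("cover",ray(s,*uv,.008), "radius px",11.2*1.32/512)
E
```

```text
[ 0.54308629 -0.02366301  0.00297916] [ 0.19  0.09 -0.28  0.31  0.06 -0.27  0.03 -0.11]
plugbase [[0.5798 0.0664 0.07  ]] [[168. 261.]]
plughead [[0.5988 0.0665 0.1029]] [[166. 214.]]
pocket [[ 0.5431 -0.0237  0.06  ]] [[343. 339.]]
tip0 [[ 0.5153 -0.1487  0.135 ]] [[603. 388.]]
cover [0.42029748 0.3158006  0.008     ] radius px 0.028874999999999998
```

Emit:
send_rows(rows=[25,35,6,0,0,10.2,1,25,35,6,0,0,10.2,1,25,35,6,0,0,10.2,1,25,35,6,0,0,10.2,1,25,35,6,0,0,10.2,1,25,35,0,0,0,10.2,1,25,35,0,0,0,10.2,1,25,35,0,0,0,10.2,1])

```text
time: 1.15
tool_pos: [0.4421, -0.2128, 0.2352]
ee_rot: [-3.141, 0.0, 0.314]
wrist_force: [-0.4, 0.4, 0.3]
width: 0.0938
```

Emit:
send_rows(rows=[25,35,0,0,0,9,1,25,35,0,0,0,9,1,25,35,0,0,0,9,1,25,35,0,0,0,9,1,25,35,0,0,0,9,1,25,35,0,0,0,9,1,25,35,0,0,0,9,1,22,35,0,0,0,9,1])

```text
time: 2.15
tool_pos: [0.6392, 0.0671, 0.2348]
ee_rot: [-3.141, 0.0, 1.57]
wrist_force: [0.7, -0.9, 0.4]
width: 0.0937
```

Emit:
send_rows(rows=[0,1,-10,0,10,0,1,0,0,-10,0,10,0,1,0,0,-10,0,10,0,1,0,0,-5,0,0,0,1,0,0,-10,0,0,0,1,0,0,-10,0,0,0,1,0,0,0,0,0,0,1,0,0,0,0,0,0,1])

```text
time: 3.15
tool_pos: [0.6383, 0.067, 0.1835]
ee_rot: [-2.622, 0.003, 1.566]
wrist_force: [0.9, -0.5, 0.9]
width: 0.0941
```

```bash
cat > look.py <<'E'
import sys
from h import *
from bench import *
def go(tag,names=("wrist",)):
    o=get_obs()
    print({k:np.round(o[k],3) for k in ["time","joint_positions","tool_pos","ee_rot","wrist_force","wrist_torque","width"]})
    for n in names:
        s=snapshot(n); s["obs"]=o; pickle.dump(s,open(f"pics/{n}{tag}.pkl","wb")); cv2.imwrite(f"pics/{n}{tag}.png",s["color"][:,:,::-1])
if __name__=="__main__": go(sys.argv[1],sys.argv[2:] or ("wrist",))
E
python3 look.py 1
```

```text
{'time': np.float64(3.15), 'joint_positions': array([ 0.013,  0.741,  0.623,  0.009,  2.297, -1.548]), 'tool_pos': array([0.638, 0.067, 0.183]), 'ee_rot': array([-2.622,  0.003,  1.566]), 'wrist_force': array([ 0.867, -0.512,  0.917]), 'wrist_torque': array([ 0.027, -0.26 ,  0.021]), 'width': np.float64(0.094)}
```

View pics/wrist1.png

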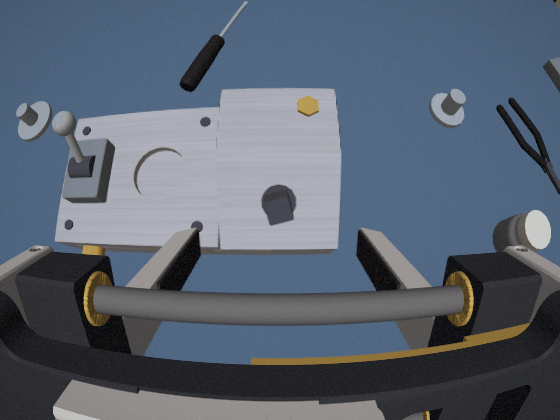

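The wrist view shows the plug at about (278,205), the pocket arc around (165,180) and the small cover at (448,108).

```bash
python3 - <<'E'
from h import *
s=pickle.load(open("pics/wrist1.pkl","rb"))
crop(s,250,170,310,240,10,"pics/c3.png")
crop(s,60,100,230,250,4,"pics/c4.png")
p=np.load("man.npy");o=s["obs"]
def W(X):
    c,sn=np.cos(p[2]),np.sin(p[2]); X=np.atleast_2d(X);return np.c_[c*X[:,0]-sn*X[:,1]+p[0],sn*X[:,0]+c*X[:,1]+p[1],X[:,2]]
a=np.array([.5,0,.866]);b=np.array([.037,.09,.07])
for n,X in dict(base=b,collar=b+.006*a,head=b+.038*a,c1=[.08,.15,.045],c2=[.08,-.17,.06],c3=[-.08,-.17,.06],c4=[-.08,.15,.095],c5=[-.007,.03,.095],hex=[-.055,.12,.095]).items(): print(n,wproj(s,o["tool_pos"],o["ee_rot"],W(X)).round(1))
E
```

```text
base [[276.5 201.6]]
collar [[276.5 203.1]]
head [[276.4 211.9]]
c1 [[335.8 248.5]]
c2 [[ 52.4 242. ]]
c3 [[ 76.1 119.6]]
c4 [[332.8  87.4]]
c5 [[213.  150.4]]
hex [[305.6 106.5]]
```

View pics/c3.png

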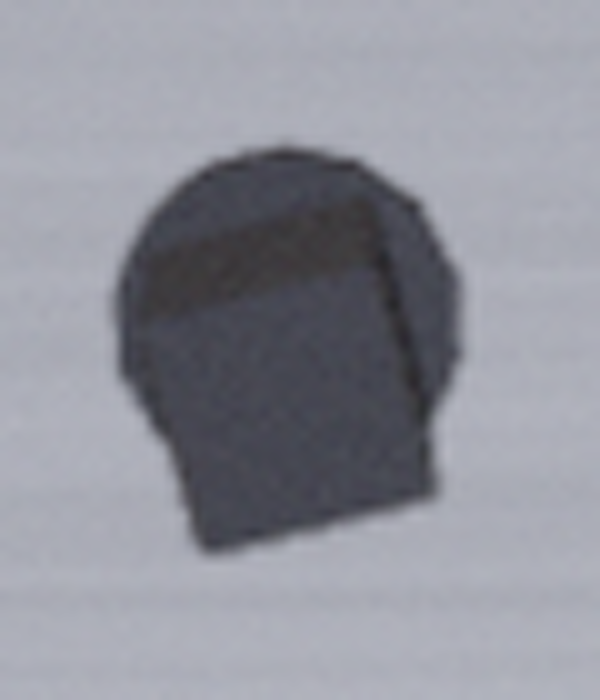

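View pics/c4.png

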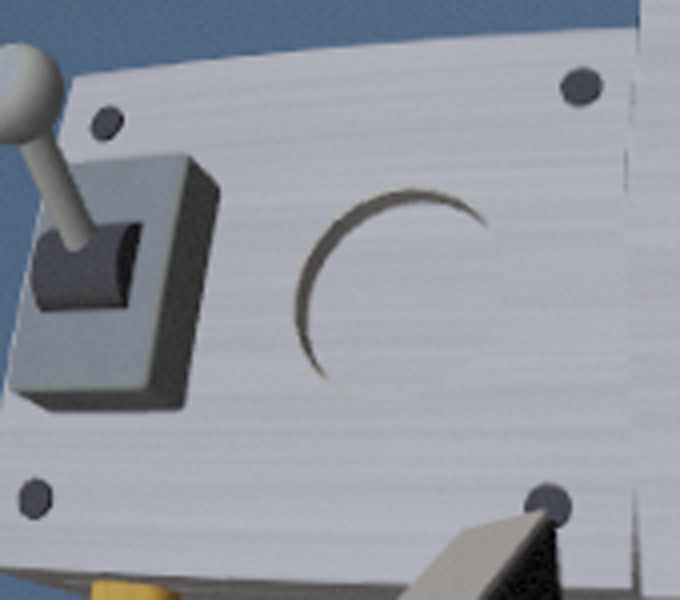

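```bash
python3 - <<'E'
from h import *
s=pickle.load(open("pics/wrist1.pkl","rb"));o=s["obs"];P,E=o["tool_pos"],o["ee_rot"]
a=np.array([.5,0,.866])
h=wray(s,P,E,278.7,210.3,.1029);c=wray(s,P,E,278.3,201.3,.0752)
print(h,c,c+.032*a, "base",h-.038*a)
q=np.array([[145,325],[378,262],[440,492],[205,553]])/10+[250-.45,170-.45]
Q=np.array([wray(s,P,E,*x,.1029) for x in q])
# intersect with end plane
R,cc=wcam(s,P,E)
n=a
def pl(u,v):
    X=wray(s,P,E,u,v,.05);d=X-cc;return cc+d*((h-cc)@n)/(d@n)
Q=np.array([pl(*x) for x in q]);Rt=Ro.from_euler('xyz',E).as_matrix()
L=(Q-P)@Rt;print((L*1e3).round(1));
for i in range(4):
    e=L[(i+1)%4]-L[i];print(np.linalg.norm(e[:2])*1e3,np.degrees(np.arctan2(e[1],e[0])))
print("pocket est arcs")
# pocket rim points at z=.06 crop c4 coordinates
rim=np.array([[410,189],[350,207],[318,245],[296,300],[302,340],[325,380],[487,226],[460,202]])/4+[60-.4,100-.4]
R3=np.array([wray(s,P,E,*x,.06)[:2] for x in rim])
A=np.c_[2*R3,np.ones(len(R3))];b=(R3**2).sum(1);x=np.linalg.lstsq(A,b,rcond=None)[0]
print(x[:2],np.sqrt(x[2]+x[:2]@x[:2]))
E
```

```text
[0.59738766 0.06849408 0.1029    ] [0.58108154 0.06818545 0.0752    ] [0.59708154 0.06818545 0.102912  ] base [0.57838766 0.06849408 0.069992  ]
[[-10.9  -2.8  90.2]
 [  8.9  -8.3  90.2]
 [ 14.3  12.   90.3]
 [ -5.9  17.5  90.3]]
20.505955049123923 -15.465638509811624
20.999645465153602 74.88271849875642
21.00665328586957 164.85214127428597
20.892190889434463 -103.74297885402595
pocket est arcs
[ 0.54279795 -0.06100383] 0.03043795101526913
```

Emit:
send_rows(rows=[2.3,0.5,-1.2,3.8,0,6.6,1,2.3,0.5,-1.2,3.8,0,6.6,1,-9.8,0,-17,0,0,0,1,-9.8,0,-17,0,0,0,1,-9.8,0,-17,0,0,0,1,-9.8,0,-17,0,0,0,1,-9.8,0,-17,0,0,0,1,-9.8,0,-17,0,0,0,1])

```text
time: 4.2
tool_pos: [0.5843, 0.0679, 0.0765]
ee_rot: [-2.635, -0.128, 1.797]
wrist_force: [0.4, 0.2, 0.7]
width: 0.0946
```

```bash
python3 look.py 2
```

```text
{'time': np.float64(4.2), 'joint_positions': array([ 0.015,  0.639,  0.996,  0.008,  2.028, -1.814]), 'tool_pos': array([0.584, 0.068, 0.077]), 'ee_rot': array([-2.635, -0.128,  1.797]), 'wrist_force': array([0.365, 0.194, 0.666]), 'wrist_torque': array([ 0.065, -0.314,  0.007]), 'width': np.float64(0.095)}
```

View pics/wrist2.png

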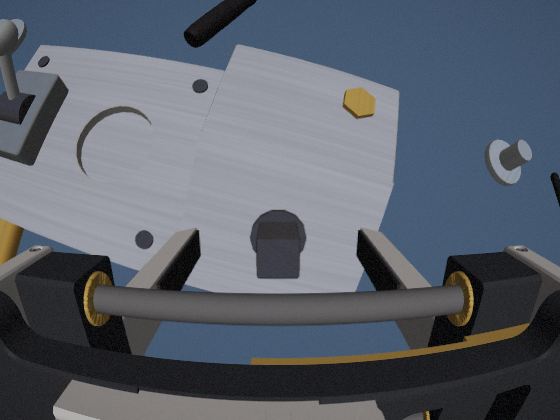

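```bash
python3 - <<'E'
from h import *
s=pickle.load(open("pics/wrist2.pkl","rb"));o=s["obs"];P,E=o["tool_pos"],o["ee_rot"]
R=Ro.from_euler('xyz',E).as_matrix();print(R[:,2])
for z in (-.03,-.027,-.024,.003): 
  for y in (-.011,0,.011): print(z,y,wproj(s,P,E,P+R@[0,y,z]).round(1))
crop(s,240,200,316,290,6,"pics/c5.png")
E
```

```text
[-4.98292784e-01 -1.91159257e-04 -8.67008803e-01]
-0.03 -0.011 [[276.6 241.8]]
-0.03 0 [[276.6 262.4]]
-0.03 0.011 [[276.7 282. ]]
-0.027 -0.011 [[276.6 239.7]]
-0.027 0 [[276.6 260. ]]
-0.027 0.011 [[276.7 279.3]]
-0.024 -0.011 [[276.6 237.6]]
-0.024 0 [[276.7 257.7]]
-0.024 0.011 [[276.7 276.8]]
0.003 -0.011 [[276.8 222.2]]
0.003 0 [[276.9 239.9]]
0.003 0.011 [[276.9 257. ]]
```

View pics/c5.png

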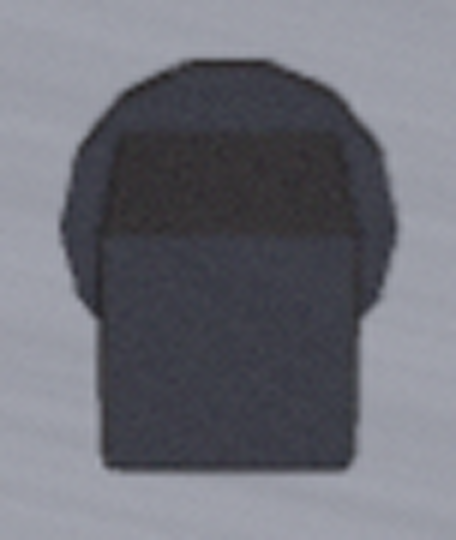

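Emit:
send_rows(rows=[-0.2,0.7,0,0,0,0,0,0,0,0,0,0,0,0,0,0,0,0,0,0,0,0,0,0,0,0,0,0,0,0,0,0,0,0,0,0,0,0,0,0,0,0,0,0,0,0,0,0,0,0,0,0,0,0,0,0])

```text
time: 5.25
tool_pos: [0.5844, 0.0679, 0.076]
ee_rot: [-2.633, -0.127, 1.797]
wrist_force: [-0.3, -3.0, -1.1]
width: 0.0218
```

```bash
cat > tq.py <<'E'
from h import *
from bench import *
o=get_obs();R=Ro.from_euler('xyz',o["ee_rot"]).as_matrix()
print("t",o["time"],"q6",o["joint_positions"][5].round(3),"w",o["width"].round(4),"Ftool",(R.T@o["wrist_force"]).round(2),"Ttool",(R.T@o["wrist_torque"]).round(3),"pos",o["tool_pos"].round(4),"zax",R[:,2].round(3),"jt6",o["joint_torque"][5].round(3))
E
python3 tq.py
```

```text
Traceback (most recent call last):
  File "tq.py", line 4, in <module>
    print("t",o["time"],"q6",o["joint_positions"][5].round(3),"w",o["width"].round(4),"Ftool",(R.T@o["wrist_force"]).round(2),"Ttool",(R.T@o["wrist_torque"]).round(3),"pos",o["tool_pos"].round(4),"zax",R[:,2].round(3),"jt6",o["joint_torque"][5].round(3))
                                                                  ^^^^^^^^^^^^^^^^
AttributeError: 'float' object has no attribute 'round'
```

```bash
sed -i 's/\.round(\([0-9]\))/.__class__ and 0/g' tq.py; cat > tq.py <<'E'
from h import *
from bench import *
r=np.round
o=get_obs();R=Ro.from_euler('xyz',o["ee_rot"]).as_matrix()
print("t",o["time"],"q6",r(o["joint_positions"][5],3),"w",r(o["width"],4),"Ftool",r(R.T@o["wrist_force"],2),"Ttool",r(R.T@o["wrist_torque"],3),"pos",r(o["tool_pos"],4),"zax",r(R[:,2],3),"jt6",r(o["joint_torque"][5],3))
E
python3 tq.py
```

```text
t 5.25 q6 -1.813 w 0.0218 Ftool [-3.   -0.52  1.09] Ttool [-0.395 -0.494 -0.063] pos [0.5844 0.0679 0.076 ] zax [-0.5   -0.001 -0.866] jt6 0.021
```

Emit:
send_rows(rows=[0,-0.5,0,-3,0,-5.2,0,0,0,0,-3,0,-5.2,0,0,0,0,-3,0,-5.2,0,0,0,0,-3,0,-5.2,0,0,0,0,-3,0,-5.2,0,0,0,0,-3,0,-5.2,0,0,0,0,-3,0,-5.2,0,0,0,0,-3,0,-5.2,0])

```text
time: 6.25
tool_pos: [0.5842, 0.0661, 0.0761]
ee_rot: [-2.694, 0.282, 1.052]
wrist_force: [0.7, -5.7, -0.1]
width: 0.0218
```

```bash
python3 tq.py; python3 look.py 3
```

```text
t 6.25 q6 -0.972 w 0.0218 Ftool [-4.44  3.68 -0.27] Ttool [-0.905 -0.694 -0.042] pos [0.5842 0.0661 0.0761] zax [-0.5   -0.003 -0.866] jt6 -0.634
{'time': np.float64(6.25), 'joint_positions': array([ 0.014,  0.64 ,  0.995,  0.005,  2.03 , -0.972]), 'tool_pos': array([0.584, 0.066, 0.076]), 'ee_rot': array([-2.694,  0.282,  1.052]), 'wrist_force': array([ 0.675, -5.727, -0.066]), 'wrist_torque': array([-0.912, -0.372,  0.577]), 'width': np.float64(0.022)}
```

View pics/wrist3.png

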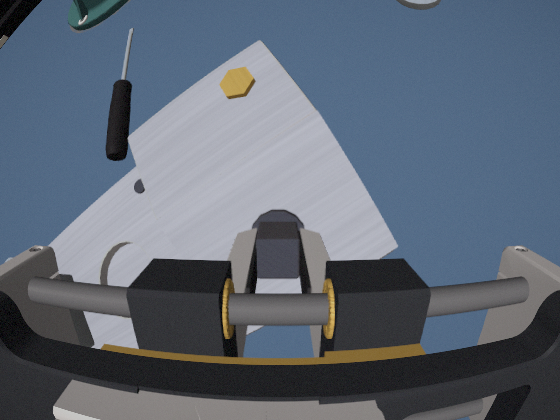

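Emit:
send_rows(rows=[0,-1,0,-1.5,0,-2.6,0,0,-1,0,-1.5,0,-2.6,0,0,0,0,-1.5,0,-2.6,0,0,0,0,-1.5,0,-2.6,0,0,0,0,-1.5,0,-2.6,0,0,0,0,-1.5,0,-2.6,0,0,0,0,-1.5,0,-2.6,0,0,0,0,-1.5,0,-2.6,0])

```text
time: 7.3
tool_pos: [0.5837, 0.0652, 0.0765]
ee_rot: [-2.839, 0.436, 0.638]
wrist_force: [-1.3, -2.3, 0.6]
width: 0.0222
```

```bash
python3 tq.py
```

```text
t 7.3 q6 -0.558 w 0.0222 Ftool [-2.46  1.21  0.18] Ttool [-0.451 -0.237 -0.056] pos [0.5837 0.0652 0.0765] zax [-0.501 -0.001 -0.865] jt6 -0.311
```

Emit:
send_rows(rows=[0,-0.5,0,-1.5,0,-2.6,0,0,-0.5,0,-1.5,0,-2.6,0,0,0,0,-1.5,0,-2.6,0,0,0,0,-1.5,0,-2.6,0,0,0,0,-1.5,0,-2.6,0,0,0,0,-1.5,0,-2.6,0,0,0,0,-1.5,0,-2.6,0,0,0,0,-1.5,0,-2.6,0])

```text
time: 8.3
tool_pos: [0.5829, 0.0648, 0.0769]
ee_rot: [-3.053, 0.52, 0.177]
wrist_force: [-2.9, -1.2, 1.2]
width: 0.0218
```

```bash
python3 tq.py
```

```text
t 8.3 q6 -0.141 w 0.0218 Ftool [-3.24  0.71  0.37] Ttool [-0.296 -0.457 -0.325] pos [0.5829 0.0648 0.0769] zax [-0.503 -0.    -0.864] jt6 -0.044
```

Emit:
send_rows(rows=[-0.5,-0.5,0,-1,0,-1.73,0,-0.5,0,0,-1,0,-1.73,0,0,0,0,-1,0,-1.73,0,0,0,0,-1,0,-1.73,0,0,0,0,-1,0,-1.73,0,0,0,0,-1,0,-1.73,0,0,0,0,-1,0,-1.73,0,0,0,0,-1,0,-1.73,0])

```text
time: 9.3
tool_pos: [0.5824, 0.0647, 0.0771]
ee_rot: [3.069, 0.521, -0.146]
wrist_force: [-5.6, -0.3, 5.9]
width: 0.0218
```

```bash
python3 tq.py;python3 look.py 4
```

```text
t 9.3 q6 0.138 w 0.0218 Ftool [-7.75  1.31 -2.31] Ttool [-0.247 -1.033 -0.364] pos [0.5824 0.0647 0.0771] zax [-0.502  0.    -0.865] jt6 0.072
{'time': np.float64(9.3), 'joint_positions': array([0.011, 0.636, 1.   , 0.006, 2.031, 0.138]), 'tool_pos': array([0.582, 0.065, 0.077]), 'ee_rot': array([ 3.069,  0.521, -0.146]), 'wrist_force': array([-5.639, -0.321,  5.939]), 'wrist_torque': array([0.084, 1.056, 0.373]), 'width': np.float64(0.022)}
```

View pics/wrist4.png

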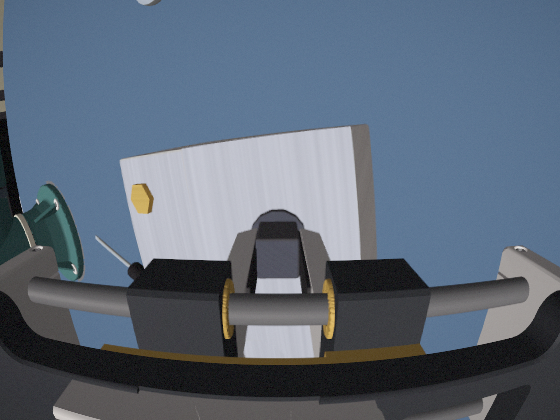

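Emit:
send_rows(rows=[0,0,0,0,0,0,0.6,0,0,0,0,0,0,0.6,0,0,0,0,0,0,0.6,0,0,0,0,0,0,0.6,10,0,17.3,0,0,0,0.6,15,0,26,0,0,0,0.6,15,0,26,0,0,0,0.6,15,0,26,0,0,0,0.6])

```text
time: 10.35
tool_pos: [0.6387, 0.0646, 0.1721]
ee_rot: [3.07, 0.519, -0.144]
wrist_force: [0.2, -0.1, -0.4]
width: 0.0565
```

```bash
python3 tq.py;python3 look.py 5; python3 - <<'E'
from h import *
s=pickle.load(open("pics/wrist5.pkl","rb"));o=s["obs"]
R=Ro.from_euler('xyz',o["ee_rot"]);print((Ro.from_euler('xyz',[np.pi,0,0])*R.inv()).as_rotvec(degrees=True))
crop(s,240,170,320,270,6,"pics/c6.png")
s=pickle.load(open("pics/wrist1.pkl","rb"));o=s["obs"]
print("cover from wrist1",wray(s,o["tool_pos"],o["ee_rot"],447.5,110,.005))
crop(s,420,80,480,135,8,"pics/c7.png")
E
```

```text
t 10.35 q6 0.138 w 0.0565 Ftool [0.34 0.04 0.26] Ttool [0.007 0.286 0.041] pos [0.6387 0.0646 0.1721] zax [-0.499  0.    -0.866] jt6 -0.042
{'time': np.float64(10.35), 'joint_positions': array([0.01 , 0.746, 0.639, 0.007, 2.28 , 0.138]), 'tool_pos': array([0.639, 0.065, 0.172]), 'ee_rot': array([ 3.07 ,  0.519, -0.144]), 'wrist_force': array([ 0.158, -0.086, -0.388]), 'wrist_torque': array([-0.045, -0.285, -0.021]), 'width': np.float64(0.056)}
[  1.86058128 -29.92532618   6.99394276]
cover from wrist1 [0.42104767 0.31815776 0.005     ]
```

View pics/c6.png

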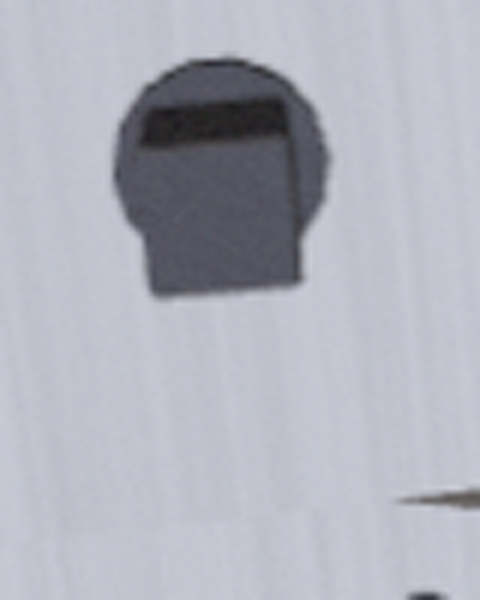

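View pics/wrist5.png

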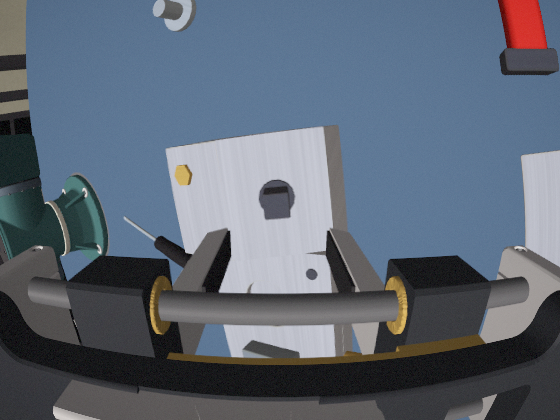

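Emit:
send_rows(rows=[-27.2,31.5,0,0.23,-3.74,0.87,0.6,-27.2,31.5,0,0.23,-3.74,0.87,0.6,-27.2,31.5,-5,0.23,-3.74,0.87,0.6,-27.2,31.5,-8,0.23,-3.74,0.87,0.6,-27.2,31.5,-10,0.23,-3.74,0.87,0.6,-27.2,31.5,-10,0.23,-3.74,0.87,0.6,-27.2,31.5,-10,0.23,-3.74,0.87,0.6,-27.2,31.5,-10,0.23,-3.74,0.87,0.6])

```text
time: 11.4
tool_pos: [0.4192, 0.3173, 0.1177]
ee_rot: [-3.141, -0.002, -0.0]
wrist_force: [0.4, -0.0, 0.1]
width: 0.0565
```

```bash
python3 look.py 6
```

```text
{'time': np.float64(11.4), 'joint_positions': array([ 5.400e-01,  6.600e-02,  1.568e+00, -1.000e-03,  1.505e+00,
        5.410e-01]), 'tool_pos': array([0.419, 0.317, 0.118]), 'ee_rot': array([-3.141e+00, -2.000e-03, -0.000e+00]), 'wrist_force': array([ 0.442, -0.025,  0.132]), 'wrist_torque': array([ 0.003, -0.099,  0.009]), 'width': np.float64(0.056)}
```

View pics/wrist6.png

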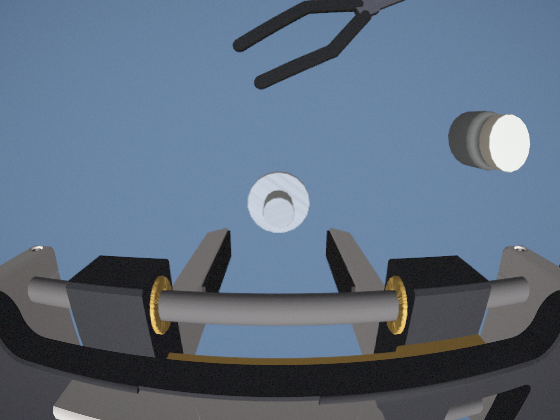

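```bash
python3 - <<'E'
from h import *
s=pickle.load(open("pics/wrist6.pkl","rb"));o=s["obs"];P,E=o["tool_pos"],o["ee_rot"]
crop(s,240,165,320,240,8,"pics/c8.png")
print(P,wray(s,P,E,278.5,211,.044),wray(s,P,E,278.5,202.5,.01))
print(wproj(s,P,E,[[P[0],P[1],.044],[P[0],P[1],.01]]))
E
```

```text
[0.41922551 0.31731188 0.11773014] [0.42020021 0.31866495 0.044     ] [0.42031802 0.3176455  0.01      ]
[[277.28633295 212.63174075]
 [277.29169561 202.86078453]]
```

View pics/c8.png

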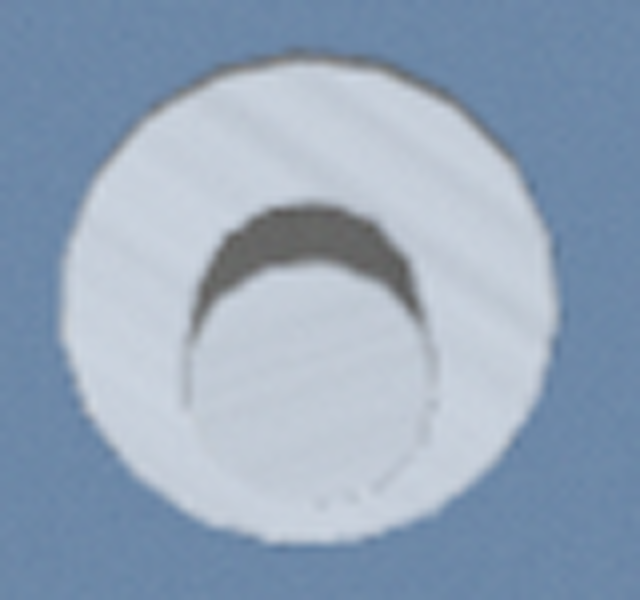

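Emit:
send_rows(rows=[1.1,0,-25,0,0,0,0.6,0,0,-25,0,0,0,0.6,0,0,-25,0,0,0,0.6,0,0,-15,0,0,0,0.6,0,0,-12.5,0,0,0,0.6,0,0,0,0,0,0,0,0,0,0,0,0,0,0,0,0,0,0,0,0,0])

```text
time: 12.45
tool_pos: [0.4221, 0.317, 0.0169]
ee_rot: [-3.141, -0.0, -0.001]
wrist_force: [-3.6, -0.2, 2.5]
width: 0.03
```

Emit:
send_rows(rows=[0,0,0,0,0,0,0,0,0,0,0,0,0,0,0,0,10,0,0,0,0,0,0,25,0,0,0,0,0,0,30,0,0,0,0,0,0,30,0,0,0,0,0,0,30,0,0,0,0,0,0,0,0,0,0,0])

```text
time: 13.45
tool_pos: [0.4237, 0.3174, 0.1438]
ee_rot: [-3.139, -0.006, -0.001]
wrist_force: [-0.2, 0.6, -1.3]
width: 0.0255
```

```bash
python3 look.py 7
```

```text
{'time': np.float64(13.45), 'joint_positions': array([ 5.360e-01,  5.700e-02,  1.525e+00, -1.000e-03,  1.553e+00,
        5.370e-01]), 'tool_pos': array([0.424, 0.317, 0.144]), 'ee_rot': array([-3.139e+00, -6.000e-03, -1.000e-03]), 'wrist_force': array([-0.153,  0.608, -1.337]), 'wrist_torque': array([-0.001, -0.101, -0.019]), 'width': np.float64(0.026)}
```

View pics/wrist7.png

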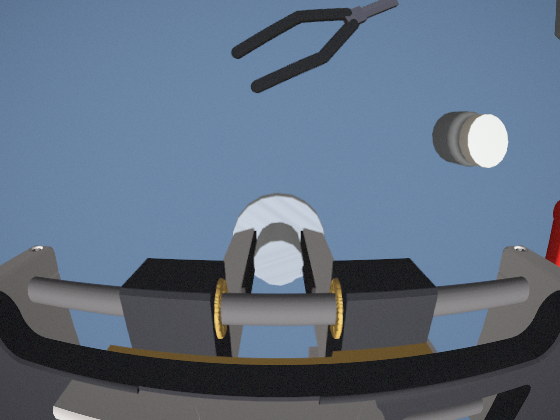

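Emit:
send_rows(rows=[7.4,-15,9.5,0,0,0,0,7.4,-25,9.5,0,0,0,0,7.4,-35,9.5,0,0,0,0,7.4,-35,9.5,0,0,0,0,7.4,-35,9.5,0,0,0,0,7.4,-35,9.5,0,0,0,0,7.4,-35,9.5,0,0,0,0,7.4,-35,9.5,0,0,0,0])

```text
time: 14.5
tool_pos: [0.4805, 0.0642, 0.2159]
ee_rot: [3.14, 0.003, -0.001]
wrist_force: [-0.1, 0.6, -2.2]
width: 0.0254
```

Emit:
send_rows(rows=[7.4,-35,0,0,0,0,0,7.4,-35,0,0,0,0,0,7.4,-35,0,0,0,0,0,7.4,-35,0,0,0,0,0,7.4,-30,0,0,0,0,0,7.4,-25,0,0,0,0,0,7.4,-15,0,0,0,0,0,7.4,-7,0,0,0,0,0])

```text
time: 15.5
tool_pos: [0.54, -0.1514, 0.2161]
ee_rot: [-3.141, 0.002, -0.002]
wrist_force: [-0.0, -0.1, -3.2]
width: 0.0257
```

```bash
python3 look.py 8 wrist top side
```

```text
{'time': np.float64(15.5), 'joint_positions': array([-0.374,  0.111,  1.324, -0.   ,  1.709, -0.372]), 'tool_pos': array([ 0.54 , -0.151,  0.216]), 'ee_rot': array([-3.141e+00,  2.000e-03, -2.000e-03]), 'wrist_force': array([-0.015, -0.124, -3.168]), 'wrist_torque': array([-0.032, -0.084, -0.036]), 'width': np.float64(0.026)}
```

View pics/wrist8.png

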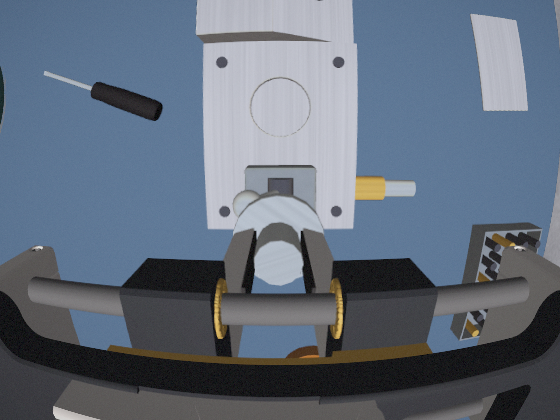

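```bash
python3 - <<'E'
from h import *
s=pickle.load(open("pics/wrist8.pkl","rb"))
crop(s,240,65,320,145,9,"pics/c9.png")
crop(s,220,185,340,290,6,"pics/c10.png")
E
```

```text
(no output)
```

View pics/c9.png

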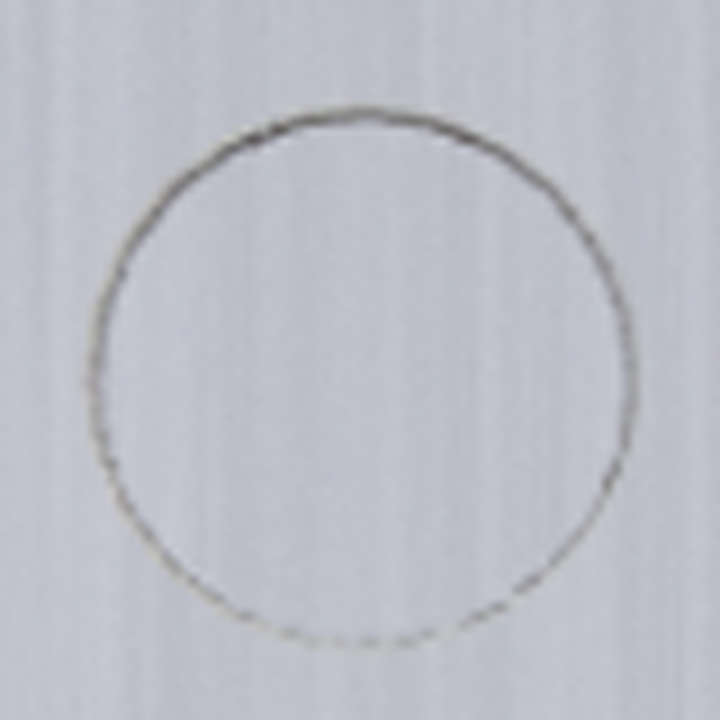

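View pics/c10.png

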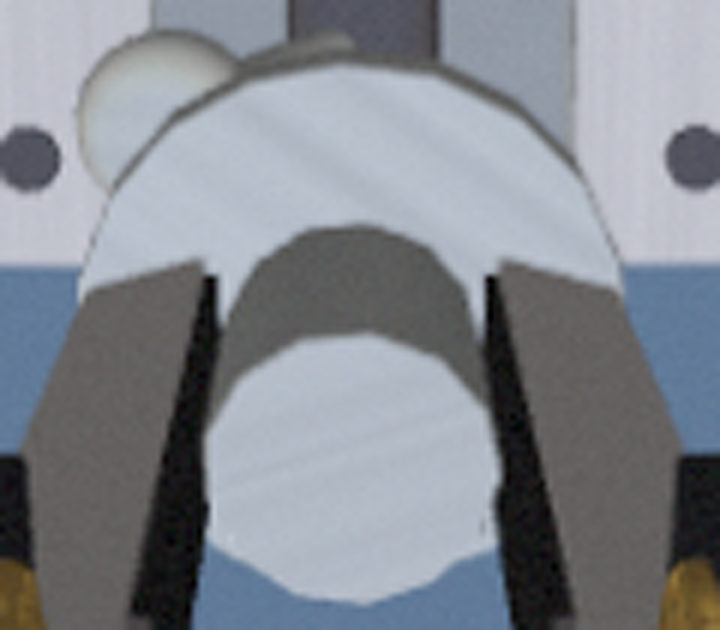

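```bash
python3 - <<'E'
from h import *
from scipy.optimize import least_squares
s=pickle.load(open("pics/wrist8.pkl","rb"));o=s["obs"];P,E=o["tool_pos"],o["ee_rot"]
def fit(uv,z,r):
    X=np.array([wray(s,P,E,*q,z)[:2] for q in uv])
    f=least_squares(lambda c:np.hypot(*(X-c[:2]).T)-c[2],[*X.mean(0),r]); g=least_squares(lambda c:np.hypot(*(X-c).T)-r,X.mean(0))
    print("free",f.x.round(4),"fixed r",g.x.round(4),(g.fun*1e3).round(1)); return g.x
rim=np.array([[88,380],[637,375],[363,106],[360,645],[170,185],[560,190],[165,565],[540,580]])/9+[240-.45,65-.45]
a=fit(rim,.06,.031)
fl=np.array([[80,285],[118,188],[180,125],[240,88],[350,66],[440,72],[530,125],[580,172],[621,290]])/6+[220-.42,185-.42]
b=fit(fl,P[2]-.007,.0285)
bs=np.array([[206,430],[497,420],[355,333],[360,605],[290,592],[435,587]])/6+[220-.42,185-.42]
c=fit(bs,P[2]-.017+.044,.013)
print(P,a-b,a-c,a-P[:2])
E
```

```text
free [ 0.5421 -0.062   0.031 ] fixed r [ 0.5421 -0.062 ] [ 0.   0.1  0.1 -0.1 -0.1 -0.   0.1 -0.1]
free [ 0.5406 -0.1506  0.0277] fixed r [ 0.5406 -0.1516] [-0.4 -0.2 -0.3 -0.  -0.   0.6 -0.   0.1 -1. ]
free [ 0.5407 -0.151   0.0128] fixed r [ 0.5407 -0.1509] [ 0.  -0.1 -0.4 -0.3 -0.3  0. ]
[ 0.53995538 -0.15138702  0.2160674 ] [0.00146973 0.08964364] [0.00134818 0.08893361] [0.00213176 0.08941816]
```

Emit:
send_rows(rows=[0.4,15,0,0,0,0,0,0.5,25,0,0,0,0,0,0.5,27,0,0,0,0,0,0,15,-10,0,0,0,0,0,7.3,-30,0,0,0,0,0,0,-35,0,0,0,0,0,0,-35,0,0,0,0,0,0,-15,0,0,0,0])

```text
time: 16.65
tool_pos: [0.5395, -0.06, 0.0888]
ee_rot: [-3.141, 0.005, 0.0]
wrist_force: [-0.0, 0.5, -1.9]
width: 0.0253
```

```bash
python3 look.py 9 wrist side
```

```text
{'time': np.float64(16.65), 'joint_positions': array([-0.215,  0.128,  1.56 , -0.   ,  1.459, -0.215]), 'tool_pos': array([ 0.539, -0.06 ,  0.089]), 'ee_rot': array([-3.141,  0.005,  0.   ]), 'wrist_force': array([-0.017,  0.474, -1.874]), 'wrist_torque': array([ 0.013, -0.054,  0.08 ]), 'width': np.float64(0.025)}
```

View pics/wrist9.png

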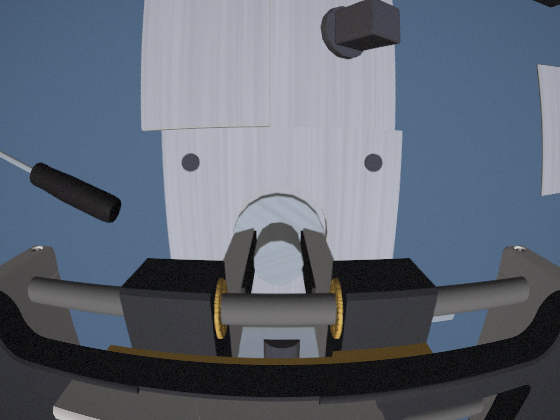

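Emit:
send_rows(rows=[1.5,-1.5,0,0,0,0,0,0,0,0,0,0,0,0,0,0,0,0,0,0,0,0,0,0,0,0,0,0,0,0,0,0,0,0,0,0,0,0,0,0,0,0,0,0,0,0,0,0,0,0,0,0,0,0,0,0])

```text
time: 17.75
tool_pos: [0.543, -0.0626, 0.0919]
ee_rot: [3.141, 0.001, -0.001]
wrist_force: [-0.4, -0.8, -2.8]
width: 0.0254
```

```bash
python3 look.py 10; python3 - <<'E'
from h import *
s=pickle.load(open("pics/wrist8.pkl","rb"));crop(s,205,45,355,80,5,"pics/c11.png")
s=pickle.load(open("pics/wrist10.pkl","rb"));crop(s,160,130,400,300,3,"pics/c12.png")
E
```

```text
{'time': np.float64(17.75), 'joint_positions': array([-0.218,  0.13 ,  1.551, -0.   ,  1.461, -0.218]), 'tool_pos': array([ 0.543, -0.063,  0.092]), 'ee_rot': array([ 3.141e+00,  1.000e-03, -1.000e-03]), 'wrist_force': array([-0.422, -0.843, -2.824]), 'wrist_torque': array([-0.026, -0.098, -0.02 ]), 'width': np.float64(0.025)}
```

View pics/c11.png

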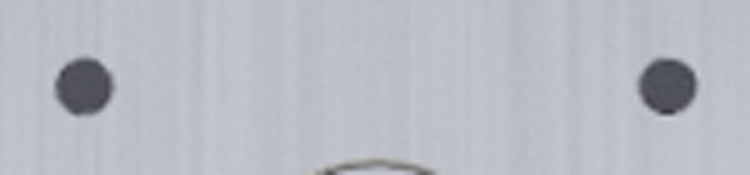

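View pics/c12.png

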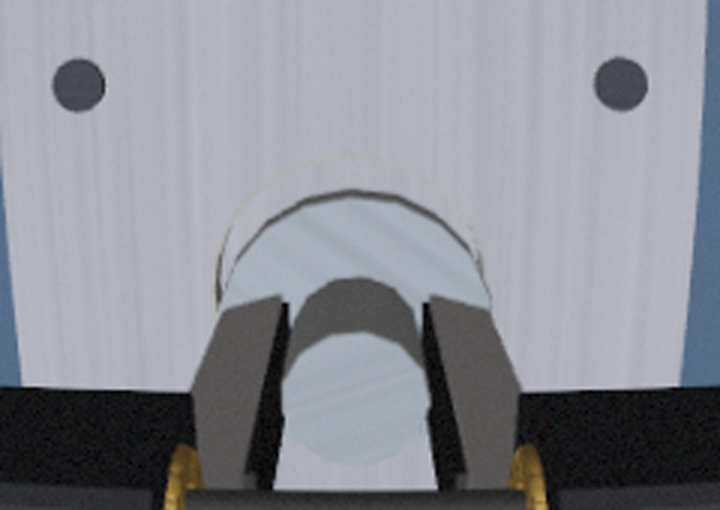

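```bash
python3 - <<'E'
from h import *
from scipy.optimize import least_squares
def fit(s,uv,z,r):
    o=s["obs"];P,E=o["tool_pos"],o["ee_rot"]
    X=np.array([wray(s,P,E,*q,z)[:2] for q in uv]); g=least_squares(lambda c:np.hypot(*(X-c).T)-r,X.mean(0)-[0,.02])
    print("fixed r",g.x.round(4),(g.fun*1e3).round(1)); return g.x
a=pickle.load(open("pics/wrist8.pkl","rb"));b=pickle.load(open("pics/wrist10.pkl","rb"))
W=lambda s,q,z=.06:wray(s,s["obs"]["tool_pos"],s["obs"]["ee_rot"],*q,z)[:2]
ha=[W(a,np.array(q)/5+[205-.4,45-.4]) for q in ([84,87],[668,86])]
hb=[W(b,np.array(q)/3+[160-.33,130-.33]) for q in ([78.5,85],[621,84.5])]
print(ha,hb)
pk=np.array([.5421,-.062])
pb=np.mean(hb,0)+pk-np.mean(ha,0);print("pocket in b frame",pb)
rim=np.array([[350,155],[300,166],[250,205],[225,248],[216,290],[440,185],[480,245]])/3+[160-.33,130-.33]
fit(b,rim,.06,.031)
z=b["obs"]["tool_pos"][2]
fl=np.array([[222,305],[248,245],[296,205],[352,192],[410,205],[470,252],[490,305]])/3+[160-.33,130-.33]
c=fit(b,fl,z-.007,.0285)
bs=np.array([[282,395],[429,395],[357,332],[357,465]])/3+[160-.33,130-.33]
d=fit(b,bs,z+.027,.013)
print(b["obs"]["tool_pos"],pb-c,pb-d)
E
```

```text
[array([ 0.48224487, -0.01403719]), array([ 0.60225985, -0.01395654])] [array([ 0.48220297, -0.01394085]), array([ 0.60224792, -0.01401862])]
pocket in b frame [ 0.54207308 -0.06198287]
fixed r [ 0.5431 -0.0615] [ 0.3  0.2 -0.5 -0.4  0.2  0.2 -0.6]
fixed r [ 0.5436 -0.0622] [-1.  -0.4  0.4  0.5 -0.  -0.3 -0.9]
fixed r [ 0.5435 -0.0621] [-0.6 -0.5 -0.6 -0.7]
[ 0.54299077 -0.06261187  0.09186276] [-0.00149926  0.00026497] [-0.00143232  0.0001006 ]
```

Emit:
send_rows(rows=[-1.2,0.2,0,0,0,0,0,0,0,-4,0,0,0,0,0,0,-4,0,0,0,0,0,0,-4,0,0,0,0,0,0,-3,0,0,0,0,0,0,-3,0,0,0,0,0,0,-2,0,0,0,0,0,0,0,0,0,0,0])

```text
time: 18.8
tool_pos: [0.5417, -0.0624, 0.0717]
ee_rot: [3.141, 0.001, -0.001]
wrist_force: [-0.1, 0.2, -2.2]
width: 0.0253
```

```bash
python3 look.py 11; python3 - <<'E'
from h import *
s=pickle.load(open("pics/wrist11.pkl","rb"));crop(s,160,130,400,300,3,"pics/c13.png")
E
```

```text
{'time': np.float64(18.8), 'joint_positions': array([-0.218,  0.142,  1.58 , -0.   ,  1.421, -0.218]), 'tool_pos': array([ 0.542, -0.062,  0.072]), 'ee_rot': array([ 3.141e+00,  1.000e-03, -1.000e-03]), 'wrist_force': array([-0.108,  0.197, -2.164]), 'wrist_torque': array([-0.013, -0.111,  0.006]), 'width': np.float64(0.025)}
```

View pics/c13.png

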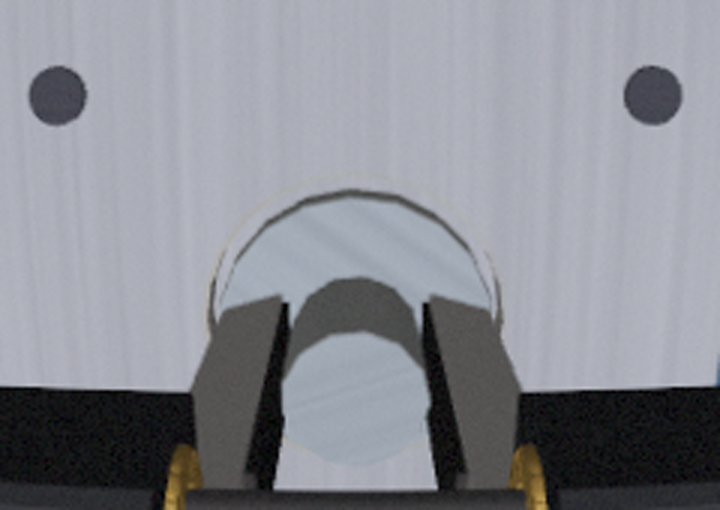

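Emit:
send_rows(rows=[0,0,-1,0,0,0,0,0,0,-1,0,0,0,0,0,0,-1,0,0,0,0,0,0,-1,0,0,0,0,0,0,-1,0,0,0,0,0,0,-0.5,0,0,0,0,0,0,0,0,0,0,0,0,0,0,0,0,0,0])

```text
time: 19.85
tool_pos: [0.5418, -0.0625, 0.0668]
ee_rot: [3.141, 0.0, -0.001]
wrist_force: [-1.6, 0.2, 1.0]
width: 0.0256
```

Emit:
send_rows(rows=[0,0,-0.5,0,0,0,0,0,0,0,0,0,0,0.5,0,0,0,0,0,0,0.5,0,0,0,0,0,0,0.5,0,0,0,0,0,0,0.5,0,0,25,0,0,0,0.5,0,0,30,0,0,0,0.5,0,0,30,0,0,0,0.5])

```text
time: 20.85
tool_pos: [0.5417, -0.0624, 0.1516]
ee_rot: [3.141, 0.001, -0.001]
wrist_force: [-0.2, -0.5, 0.5]
width: 0.047
```

```bash
python3 look.py 12; python3 - <<'E'
from h import *
s=pickle.load(open("pics/wrist12.pkl","rb"));crop(s,210,150,350,265,5,"pics/c14.png")
E
```

```text
{'time': np.float64(20.85), 'joint_positions': array([-0.218,  0.094,  1.47 , -0.   ,  1.578, -0.218]), 'tool_pos': array([ 0.542, -0.062,  0.152]), 'ee_rot': array([ 3.141e+00,  1.000e-03, -1.000e-03]), 'wrist_force': array([-0.178, -0.53 ,  0.534]), 'wrist_torque': array([-0.001, -0.073,  0.004]), 'width': np.float64(0.047)}
```

View pics/c14.png

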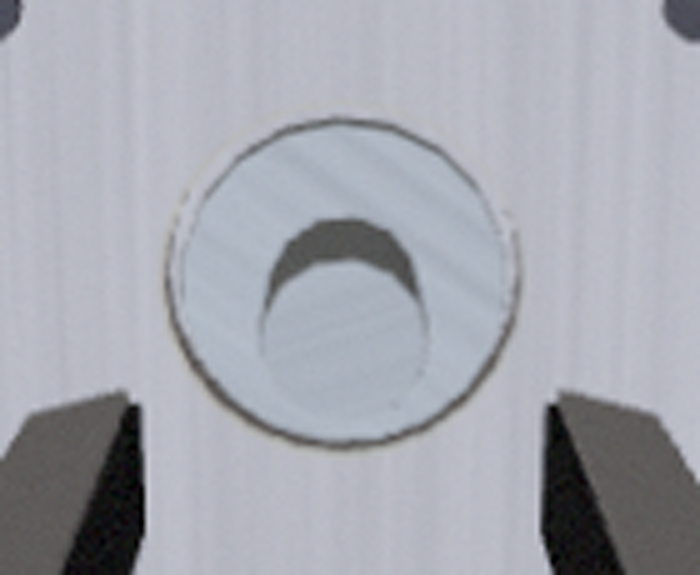

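View pics/wrist12.png

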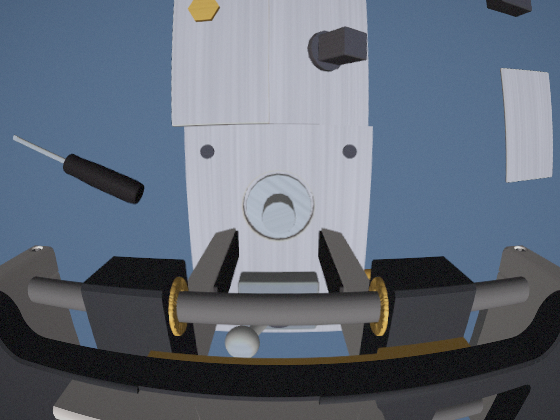

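```bash
python3 - <<'E'
from h import *
for n,q in (("8",(247,203)),("12",(242.5,342))):
    s=pickle.load(open(f"pics/wrist{n}.pkl","rb"));o=s["obs"];print(wray(s,o["tool_pos"],o["ee_rot"],*q,.136))
E
```

```text
[ 0.51483498 -0.1449139   0.136     ]
[ 0.5159059  -0.14580907  0.136     ]
```

Emit:
send_rows(rows=[0,0,30,0,0,0,0,-20,0,20,0,0,0,0,-30,-30,0,0,0,0,0,-30,-30,0,0,0,0,0,0,-25,0,0,0,0,0,0,0,-20,0,0,0,0,0,0,-25,0,0,0,0,0,0,-25,0,0,0,0])

```text
time: 21.9
tool_pos: [0.4617, -0.1475, 0.1296]
ee_rot: [3.141, 0.0, -0.001]
wrist_force: [-0.4, 0.7, -0.4]
width: 0.0005
```

```bash
python3 look.py 13
```

```text
{'time': np.float64(21.9), 'joint_positions': array([-0.426, -0.031,  1.643, -0.   ,  1.53 , -0.425]), 'tool_pos': array([ 0.462, -0.148,  0.13 ]), 'ee_rot': array([ 3.141e+00,  0.000e+00, -1.000e-03]), 'wrist_force': array([-0.386,  0.654, -0.393]), 'wrist_torque': array([-0.016, -0.027,  0.012]), 'width': np.float64(0.001)}
```

View pics/wrist13.png

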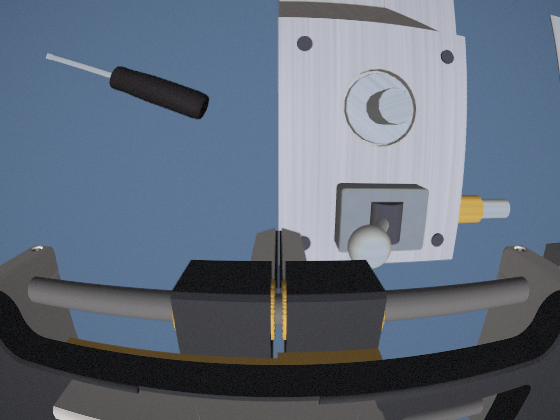

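Emit:
send_rows(rows=[12,0,-3,0,0,0,0,12,0,0,0,0,0,0,12,0,0,0,0,0,0,12,0,0,0,0,0,0,12,0,0,0,0,0,0,12,0,0,0,0,0,0,9,0,0,0,0,0,0,4,0,0,0,0,0,0])

```text
time: 22.95
tool_pos: [0.5458, -0.1472, 0.1267]
ee_rot: [-3.141, 0.005, -0.0]
wrist_force: [-6.8, -0.3, 1.8]
width: 0.0003
```

```bash
python3 look.py 14 wrist side top
```

```text
{'time': np.float64(22.95), 'joint_positions': array([-3.630e-01,  1.530e-01,  1.454e+00, -1.000e-03,  1.539e+00,
       -3.620e-01]), 'tool_pos': array([ 0.546, -0.147,  0.127]), 'ee_rot': array([-3.141,  0.005, -0.   ]), 'wrist_force': array([-6.757, -0.267,  1.79 ]), 'wrist_torque': array([-0.112,  1.343,  0.008]), 'width': np.float64(0.0)}
```

View pics/wrist14.png

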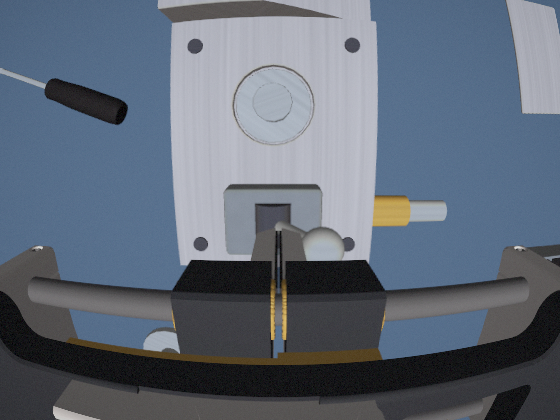

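Emit:
send_rows(rows=[-6,0,0,0,0,0,0,-15,0,0,0,0,0,0,-20,0,20,0,0,0,0,-30,0,30,0,0,0,0,-30,0,30,0,0,0,0,-20,-20,20,0,0,0,0,0,-30,0,0,0,0,0,0,0,0,0,0,0,0])

```text
time: 24.1
tool_pos: [0.4252, -0.1985, 0.2286]
ee_rot: [3.14, -0.002, -0.003]
wrist_force: [-0.4, 0.8, 0.6]
width: 0.0005
```

```bash
python3 look.py 15 wrist top side; python3 - <<'E'
from h import *
s=pickle.load(open("pics/top15.pkl","rb"));crop(s,210,145,360,255,5,"pics/c15.png")
E
```

```text
{'time': np.float64(24.1), 'joint_positions': array([-0.557, -0.099,  1.51 , -0.   ,  1.728, -0.554]), 'tool_pos': array([ 0.425, -0.198,  0.229]), 'ee_rot': array([ 3.14e+00, -2.00e-03, -3.00e-03]), 'wrist_force': array([-0.436,  0.807,  0.581]), 'wrist_torque': array([-0.059, -0.104,  0.002]), 'width': np.float64(0.001)}
```

View pics/c15.png

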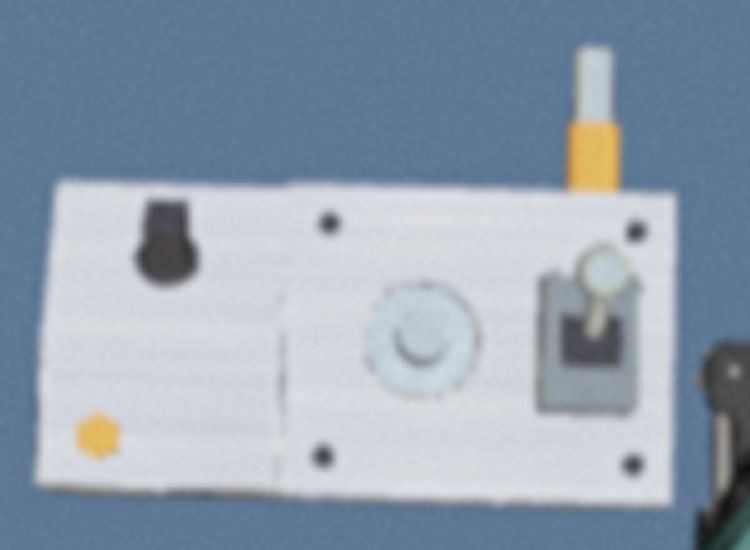

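View pics/wrist15.png

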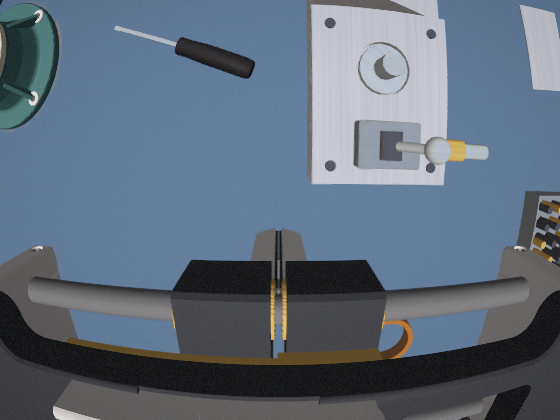

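View pics/top15.png

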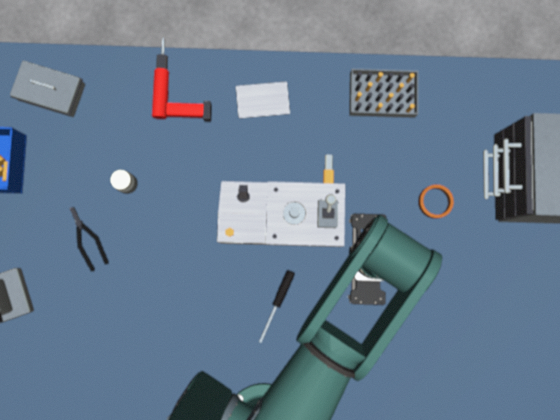

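In the final views the cover lies centred in the pocket, the lever leans fully to +x with its ball at crop (603,272), and the jar and tape are where they started.

```bash
python3 -c "
from bench import *
print(close_job())"
```

```text
the job is handed in; nothing more can be done
None
```

I carried out all three steps in order and handed the job in at about 24 s of the 72 s allowed; no verdict is reported.

- **Plug:** I turned it clockwise about 1.95 rad. The torque rose from about 0.05 to 0.33–0.36 N m, and I turned about 0.28 rad further at that level. On release the head sprang back about 0.085 rad, which matches the stated spring-back. I estimate `plug_seat` at 0.2–0.45 rad, worked out from turn and torque because it can't be read directly.
- **Cover:** The smaller cover (measured radius about 29 mm, from the robot's left) went into the pocket with hardly any side force. The wrist view after release shows it flat, with the pocket rim visible all round.
- **Lever:** I pushed it over until it met its stop, at about 7 N. The final top and wrist pictures show it leaning fully to +x, with the ball about 28 mm past the pivot.
- **Bystanders:** The jar and tape look unmoved in the final top view. The larger cover was hidden under the arm in that last top picture, so I didn't check it there. I never went near it low down, and the forces on the arm stayed near zero as I backed away.

Two small disagreements came up along the way:
- **Plug position:** The wrist and top cameras differed by about 2 mm on where the plug was. The gripper felt up to about 8 N of side force while turning it.
- **Arm drift above the pocket:** The measured position drifted 2–3 mm from the commanded one. I corrected that against the pocket and deck holes before lowering the cover.

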